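# Take the dusting stencil out of the lever arch file

## Robot

A 7-joint arm with a two-finger parallel gripper is mounted at the origin on the work surface. World frame = base frame: x ahead of the robot, y to its left, z up, the work surface at z = 0. Lengths are in mm, angles in rad, forces in N, time in s.
With the tool pointing down it reaches from about 400 to 875 mm from the base axis. Payload 4.4 kg.
Tool frame: the origin (TCP) lies between the finger pads; the fingertips stand ctrl.tip_reach ahead of it and the grasp point (between the pads) lies 8 mm behind it (ctrl.tip_reach is the distance from the TCP to the fingertips, in mm); z points along the fingers, y is the direction in which the jaws open and shut (so a half turn about z gives the same grasp; the last joint's range is limited). The gripper opens to 85 mm and grips with 20 to 120 N. Pads are 22 mm wide; open, the fingers measure 114 mm over their backs; the gripper's body (76 mm by 85 mm) begins 54 mm behind the grasp point. The pads swing forward as they close: fully open they stand 13 mm farther back than shut.
Start: joints at [1.275, 0.628, 0.038, 1.517, -0.027, 0.996, -0.02], TCP at [148.086, -632.92, 242.313] pointing down, gripper open.
Joint ranges: [-3.06, 3.06], [-0.37, 2.12], [-1.25, 1.32], [0.18, 2.47], [-1.1, 4.24], [0.23, 1.98], [-2.94, 2.94]. Speed limits (rad/s): [2.57, 2.57, 3.14, 3.14, 3.14, 3.14, 3.14].

## Interface

Orientations are given as [roll, pitch, yaw] about the fixed x, y, z axes, in that order (R = Rz(yaw) Ry(pitch) Rx(roll)).
In Python, from cell import status, viewer, order, ctrl gives the robot as it stands.
- The arm moves only by the tool play_rows, never from a script. Its argument "series" is a list of rows, each a list of 5 numbers: the shift along the tool's x, y, z in cm, then the turn about the tool's z in degrees, then the closure, from 0 (fully open) to 1 (shut). In form: [[x, y, z, yaw, gripper], ...]. A call has 1 to 8 rows; each row is the pose to reach, as a shift and turn from the pose commanded when the call began, along the tool's axes at that moment; what a row does not reach only later rows make up. A row lasts 1/10 s, in which the tool goes at most 50 mm and 8.59 degrees, less where a joint would pass 70% of its speed; a pose out of reach is approached as far as the arm can. A call with a gripper value outside its range is refused whole. The fingers move at their own pace and stop on an object; the grip force is fixed at half the most. Time passes only in rows, so rows that repeat a pose let the fingers close. It gives the time, the measured TCP pose, the force and the opening at its end, in the units of the state.
- status.read_state(): the state, without advancing time (a new reading comes with each control period).
- viewer.get_image(name): name is "scene" or "top"; returns a dict with "img" (384x512x3 uint8, red, green, blue), "vfov" (degrees; the focal length in pixels is half the picture's height over the tangent of half this angle, whatever the lens; pixels are square), "cx", "cy" (the principal point, pixels), "rvec" (rotation vector, rad) and "tvec" (3), from world to camera coordinates, as OpenCV has them. Camera axes: x right, y down, z forward; pixel columns grow to the right and rows downward; lengths in mm; the calibration is good to about 2 mm. A picture is of the moment at which its call begins. There is no depth.
- order.finish_job(): hands the job in, once; it reports no verdict.
The state is a dict: "clock": time; "qpos": joint angles; "qd": joint speeds; "tau": joint torques, N m; "eef_pos": TCP position; "tool_rot": TCP orientation; "force": force on the tool from outside, world axes, zero at the start; "torque": the same for the moment, N m; "width": finger opening in mm.
Only numpy, scipy, OpenCV 4.12 (cv2) and the standard library are available. Lean on these libraries where they do the work, as an engineer would, in place of code of your own. Each camera call takes 0.05 s, during which the arm holds its last target. There are 200 camera calls.

## Task

Lift the lever of the open lever arch file so that its rings spring open, lift the white stencil with the wooden grip bar off the posts and lay it flat in the shallow steel tray, grip bar up - set it down, do not let it drop. Then press the lever back down until the rings are fully closed. The grey divider board stays filed on the posts; work the rings by the lever only, never by pushing the bows, and leave everything else on the bench where it is.

Things in the scene. Friction and masses are not known exactly. Their poses are not given: they have to be found in the camera images.
- file: Lever arch file, grey-black board, fixed, lying open and flat, 210 mm along y, covers 3 mm thick. Origin: on the bench midway between its two posts; x points from the posts to the spine, y along the spine, z up. Back cover x -122 to 80 mm, spine 83 to 151, front cover 154 to 356. Steel posts at x 0, y +-40 mm, 7 mm thick, tops 45 mm above the bench.
- bows: The two 5 mm steel wire bows (rings) at the file's y = +-40 mm, one moving part, origin at the middle of their pivot bar (file x 38, z 12 mm). Closed, they rise to 53 mm above the bench and arch over to the post tops. Open, they lean 47 degrees to the spine, between file x 34 and 62 mm, up to 65 mm high, clear of the boards. Not to be pushed.
- rings (a joint): Angle of the bows, rad: 0 = closed on the posts, 0.825 = fully open. Geared to the lever: 0.75 times its angle.
- lever (a joint): Angle of the lever, rad: 0 = down (rings closed), 1.1 = fully up (rings open). An over-centre spring holds it at either end: it must be moved past 0.55, then snaps the rest of the way by itself. It takes about 4 N at the lever's end to start it from either end.
- lever_hinge (a point): Pivot of the lever, fixed on the file at x = 58, y = -15, z = 19 mm of the file's frame; the pivot axis is parallel to the file's x, so the lever swings in an upright plane along the spine.
- lever_end (a point): Middle of the lever strip, 100 mm from its pivot, where the thumb tab begins. Steel strip 14 mm wide (file x), 3 mm thick. Down, it points to the file's +y and rises 0.245 rad from level: this point is 43 mm above the bench, free space below. Up, it stands at 1.345 rad, this point 116 mm high. Beyond it a tab 20 mm wide, 19 mm long is bent up a further 0.61 rad.
- stencil: White stiff plastic stencil with leaf-pattern slots, 125 (x) x 160 (y) x 4 mm, 0.10 to 0.20 kg. Origin: centre of its underside, z up. Lies on the divider, underside 7 mm above the bench, two 14 mm holes (x +48.5, y +-40 mm) round the posts. Wooden grip bar on top, 80 mm along x, 12 mm wide (y), from 4 to 34 mm above the underside, centred at x -6, y 0 mm.
- stencil_grip (a point): Middle of the top face of the stencil's wooden grip bar, 34 mm above the stencil's underside.
- divider: Grey stiff plastic divider board, 125 x 160 x 4 mm, no grip bar, under the stencil on the same posts. Origin: centre of its underside, 3 mm above the bench.
- tray: Shallow open steel tray, fixed, 173 (x) x 208 (y) mm outside, 28 mm high, walls and floor 4 mm thick (inside 165 x 200 mm). Origin: centre of its underside on the bench. It stands to the left or right of the file.
- breadboard: Wooden bread board 190 x 210 x 22 mm, fixed, on the other side of the file; a round loaf and a slice of bread lie on it. Origin: centre of its underside.
- round_loaf: Round loaf, 124 mm across, 68 mm high, on the bread board. Origin: centre of its underside.
- slice: Slice of bread lying flat, 72 mm across, 12 mm thick, on the bread board. Origin: centre of its underside.
- long_loaf: Long loaf, 200 mm along its x, 94 mm wide, 88 mm high, towards the back left. Origin: centre of its underside.
- dredger: Steel flour dredger, 75 mm across, 113 mm high, wire handle to +y (61 mm from its axis), towards the back right. Origin: centre of its underside.
- timer: White mechanical kitchen timer, 72 mm across, 50 mm high, near the robot. Origin: centre of its underside.
- scraper: Steel dough scraper with wooden handle, about 100 x 130 mm, 25 mm high, lying on the open file over spine and front cover. Origin: about its middle, on the cover.
- brush: Wooden bench brush, 240 mm along its x, 28 mm wide, 46 mm high, near the robot on the left. Origin: on the bench under its bristles.
There are look-alikes about, which are no part of the job. Of the things like the divider, leave any that is blue; of the rest the smaller one is meant.

How it is judged (in metres and radians):
On the way, in this order (a step that is already met when the one before it is completed fails the run):
1. the lever is up and the rings have sprung open (value of joint lever above 0.95 rad and value of joint rings above 0.7 rad), for 0.2 s.
2. the stencil is lifted clear above the posts (z of stencil in the frame of file above 0.05 m), for 0.1 s.
3. the stencil lies flat in the tray, grip bar up, let go, with the rings still open (z of stencil in the frame of tray between 0 and 0.0075 m and x of stencil in the frame of tray between -0.04 and 0.04 m and y of stencil in the frame of tray between -0.04 and 0.04 m and angle between stencil's own z axis and vertical below 0.06 rad and contact force between the fingers and stencil below 0.2 N and value of joint lever above 0.95 rad), for 0.2 s.
At the end, for the whole second after the job is handed in: The lever is down (within 0.06 rad) and the rings closed (within 0.045 rad); the stencil lies flat on the tray's floor inside its walls, grip bar up (underside within 3.5 mm of the floor, tilt under 0.06 rad), let go and at rest; the divider board lies flat on its posts in the file (value of joint lever below 0.06 rad and value of joint rings below 0.045 rad and z of stencil in the frame of tray between 0 and 0.0075 m and x of stencil in the frame of tray between -0.04 and 0.04 m and y of stencil in the frame of tray between -0.04 and 0.04 m and angle between each of stencil, divider's own z axis and vertical below 0.06 rad and contact force between the fingers and stencil below 0.2 N and z of divider in the frame of file below 0.009 m and linear speed of each of stencil, divider below 0.02 m/s); the robot touches nothing.
It fails at once if a bystander (bread, dredger, timer, scraper or brush) is moved more than 25 mm (distance of any of round_loaf, slice, long_loaf, dredger, timer, scraper, brush from where it was at the start of the episode above 0.025 m).
It fails at once if the bows are pushed directly by the robot (more than 4 N) (contact force between any of the fingers, the arm and bows above 4 N).
It fails at once if the divider board comes off the posts (z of divider in the frame of file above 0.045 m).
It fails at once if the stencil is dropped (it falls faster than 0.7 m/s, about 25 mm, with no finger on it) (linear speed of stencil above 0.7 m/s and contact force between the fingers and stencil below 0.1 N).
It also fails if it takes over 72 s, if anything falls off the work surface, if the arm or the gripper's body presses on something with over 40 N, if the wrist force passes 120 N, or if a joint passes its speed limit or range.

## Working session

There is one attempt and no reset: what is moved stays moved. The work goes in short steps, Python scripts to look and compute and a tool call to move; the robot and the scene stay as the last step left them, time stands still between calls to the robot, and variables do not carry over. Pictures are saved under pics/ and viewed, about 8 in all and at most 12, crops included, and the job is handed in when it is done.

Besides the shell and the picture viewer there is one more tool, called after ">>>" as name(argument=value, ...) on one line, values as JSON. play_rows: Moves the arm, as the interface text tells. Its arguments: {"type":"object","properties":{"series":{"type":"array","items":{"type":"array","items":{"type":"number"}}}},"required":["series"]}

```bash
ls; mkdir -p pics; python3 - <<'E'
from cell import status, viewer, ctrl
import cv2
print(status.read_state(), ctrl.tip_reach)
for n in("scene","top"):
    d=viewer.get_image(n); cv2.imwrite(f"pics/{n}0.png",d["img"][:,:,::-1]); print({k:v for k,v in d.items() if k!="img"})
E
```

```text
pics
{'clock': 0.0, 'qpos': array([ 1.27521188,  0.62936261,  0.03841467,  1.51836467, -0.02699875,
        0.99631939, -0.01999799]), 'qd': array([-0.00034917, -0.00060634,  0.00152505, -0.00013037,  0.00096568,
       -0.00116888,  0.00145063]), 'tau': array([-4.78182392e-04, -5.63418317e+01,  1.22608759e+00, -1.93454254e+01,
        1.10835434e-02,  1.04989790e-02, -1.77860721e-05]), 'eef_pos': array([ 147.95297866, -632.30934235,  241.37896897]), 'tool_rot': array([-3.13965580e+00,  1.15637354e-05,  2.29809291e-01]), 'force': array([-0.66649783,  0.00177339,  0.24436352]), 'torque': array([ 0.00115554,  0.00834973, -0.03308817]), 'width': 85.17344897931824} 11.0
{'vfov': 48.259673776522774, 'cx': 258.3584365858667, 'cy': 185.52798416733296, 'rvec': array([ 1.88772237,  1.87241153, -0.58070423]), 'tvec': array([  75.47243366, -379.30028006, 1762.62295936])}
{'vfov': 51.02834331851814, 'cx': 250.556590774022, 'cy': 190.06550245813747, 'rvec': array([ 2.17891588, -2.11636357,  0.17341134]), 'tvec': array([ -82.1790944 ,  508.73418659, 1365.51568281])}
```

View pics/scene0.png

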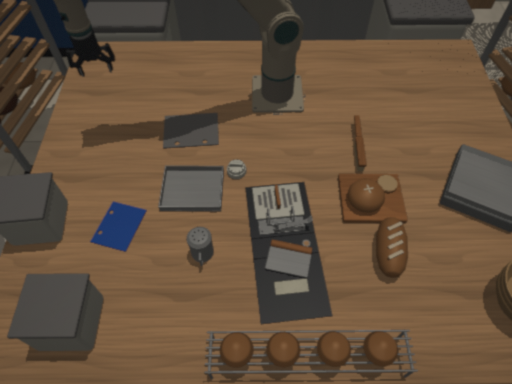

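View pics/top0.png

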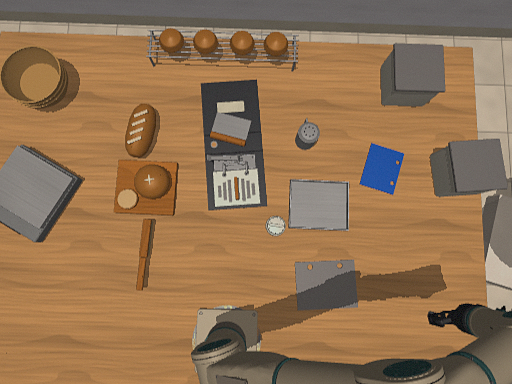

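The scene view shows the file at about (285,245), with stencil (277,203). The tray is at (192,188), on the robot's right. In the top view the file is at (235,145), the tray at (319,205) and the timer at (275,225). The divider look-alikes are the blue board at top (382,168) and the large grey board at (327,285). The one meant lies under the stencil at (236,185). Next is a close crop with a first measurement.

```bash
cat > h.py <<'E'
import numpy as np, cv2
from cell import status, viewer
def cam(n):
    d=viewer.get_image(n); f=192/np.tan(np.radians(d["vfov"]/2))
    K=np.array([[f,0,d["cx"]],[0,f,d["cy"]],[0,0,1.]])
    return d["img"][:,:,::-1].copy(),K,np.array(d["rvec"]),np.array(d["tvec"])
def ray(c,uv,z):
    _,K,r,t=c; R=cv2.Rodrigues(r)[0]; o=-R.T@t; d=R.T@np.linalg.inv(K)@np.array([*uv,1.]); return o+d*(z-o[2])/d[2]
def proj(c,P): return cv2.projectPoints(np.array(P,float).reshape(-1,3),c[2],c[3],c[1],None)[0][:,0]
def crop(c,x0,y0,x1,y1,s,fn): cv2.imwrite(fn,cv2.resize(c[0][y0:y1,x0:x1],None,fx=s,fy=s,interpolation=cv2.INTER_CUBIC))
def frame(p,yaw,P):
    c,s=np.cos(yaw),np.sin(yaw); P=np.array(P,float).reshape(-1,3); return np.c_[p[0]+c*P[:,0]-s*P[:,1],p[1]+s*P[:,0]+c*P[:,1],P[:,2]]
E
python3 - <<'E'
from h import *
t=cam("top"); s=cam("scene")
a=cv2.resize(t[0][75:235,195:355],None,fx=3.7,fy=3.7,interpolation=cv2.INTER_CUBIC)
crop(t,195,75,355,235,5,"pics/c0.png")
im=cv2.imread("pics/c0.png"); cv2.imwrite("pics/c0.png",cv2.resize(im,(600,600)))
for n,p,z in [("file near-left",(209,210),3),("near-right",(267,206),3),("far-left",(201,83),3),("far-right",(257,80),3),("tray",(319,205),28),("timer",(275,225),50)]: print(n,ray(t,p,z).round())
for n,p,z in [("file near-l",(303,182),3),("nr",(246,187),3),("fl",(329,315),3),("fr",(264,320),3)]: print(n,ray(s,p,z).round())
E
```

```text
file near-left [440.  78.   3.]
near-right [ 461. -128.    3.]
far-left [914. 128.   3.]
far-right [933. -80.   3.]
tray [ 467. -309.   28.]
timer [ 391. -154.   50.]
file near-l [447.  78.   3.]
nr [ 466. -122.    3.]
fl [917. 123.   3.]
fr [930. -66.   3.]
```

View pics/c0.png

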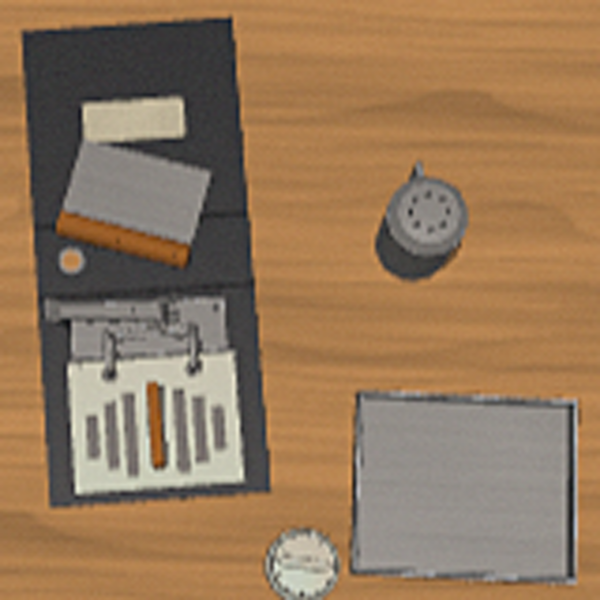

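The crop shows the file corners at about (50,507), (270,490), (22,31) and (232,18). The stencil with its orange-brown bar is at (155,425), the lever tab end at (45,308), the tray corners at (357,391)…(575,584), and the scraper handle at (58,220)–(188,265). Only this stencil has a wooden bar and it is on the posts. I'll now fit the poses and check them with an overlay.

```bash
cat >> h.py <<'E'
def box(x0,x1,y0,y1,z): return [(x0,y0,z),(x0,y1,z),(x1,y1,z),(x1,y0,z)]
FILE=box(-122,356,-105,105,3); TRAY=box(-86.5,86.5,-104,104,28); ST=box(-62.5,62.5,-80,80,11)
BAR=box(-46,34,-6,6,41)
E
python3 - <<'E'
from h import *
from scipy.optimize import least_squares
t=cam("top"); s=cam("scene")
C=lambda a: np.array(a)/3.75+[195-.4,75-.4]
# order: near-right, near-left, far-left, far-right
obs={"file":(FILE,C([(270,490),(50,507),(22,31),(232,18)])),
 "tray":(TRAY,C([(575,584),(350,574),(357,391),(579,400)])),
 "stencil":(ST+[(-46,0,41),(34,0,41)],C([(245,482),(76,494),(69,363),(236,350),(160,467),(153,383)]))}
fit={}
for n,(P,o) in obs.items():
    r=least_squares(lambda p:(proj(t,frame(p[:2],p[2]/100,P))-o).ravel(),[500,-100,0]); fit[n]=r.x; print(n,r.x[:2].round(1),(r.x[2]/100).round(4),"res",np.abs(r.fun).max().round(2))
f=fit["file"]; q=frame(f[:2],f[2]/100,[(-48.5,0,0)])[0]; print("stencil from file",q.round(1))
def draw(c,x0,y0,w,k,fn):
    im=cv2.resize(c[0][y0:y0+w,x0:x0+w],None,fx=k,fy=k,interpolation=cv2.INTER_CUBIC)
    for n,P in [("file",FILE),("tray",TRAY),("stencil",ST),("stencil",BAR),("file",[(58,-15,19),(58,82,43),(58,94.5,57)]),("file",[(0,40,45),(0,40,11)]),("file",[(0,-40,45),(0,-40,11)])]:
        p=fit[n]; u=(proj(c,frame(p[:2],p[2]/100,P))-[x0-.5,y0-.5])*k
        cv2.polylines(im,[np.int32(u)],len(P)==4,(0,0,255) if n!="stencil" else (255,0,255),1,cv2.LINE_AA)
    return im
a=draw(t,198,78,155,2.55,0); b=draw(s,158,160,175,2.26,0); h=395
cv2.imwrite("pics/ov.png",np.hstack([a[:h,:h],b[:h,:h]]))
E
```

```text
file [572.3 -10. ] 0.1024 res 0.48
tray [ 469.2 -307.7] -0.0189 res 0.48
stencil [523.8 -16.7] 0.1018 res 0.59
stencil from file [524. -15.   0.]
```

View pics/ov.png

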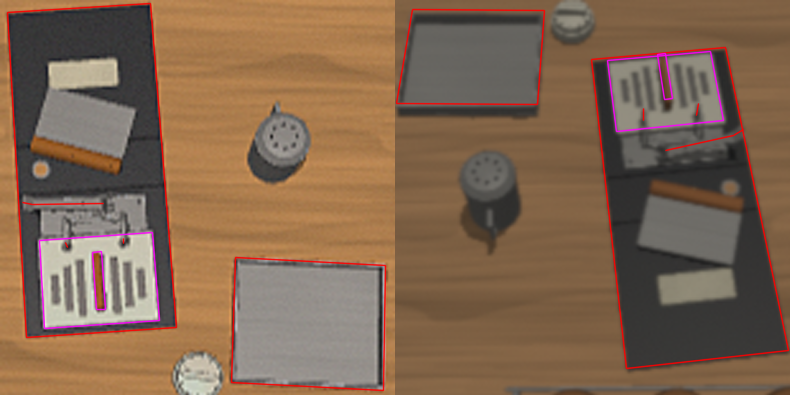

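Both views agree to within about 1 px: file at (572,-10) with yaw 0.102, tray at (469,-308) with yaw -0.019, stencil seated on the posts. Plan: pinch the lever tab across file x, follow its arc, then release. First is a high traverse.

>>> play_rows(series=[[62.4,-58.9,0,-82.7,0.45],[62.4,-58.9,0,-82.7,0.45],[62.4,-58.9,0,-82.7,0.45],[62.4,-58.9,0,-82.7,0.45],[62.4,-58.9,0,-82.7,0.45],[62.4,-58.9,0,-82.7,0.45],[62.4,-58.9,0,-82.7,0.45],[62.4,-58.9,0,-82.7,0.45]])

```text
clock: 1.1
eef_pos: [369.6, -297.7, 242.7]
tool_rot: [3.141, 0.001, 1.436]
force: [1.0, -0.6, -0.6]
width: 46.8
```

```bash
cat >> h.py <<'E'
def go(x,y,z,yaw):
    s=status.read_state(); p=s["eef_pos"]; w=s["tool_rot"][2]; c,n=np.cos(w),np.sin(w); d=np.array([x,y,z])-p
    a=np.degrees((yaw-w+np.pi)%(2*np.pi)-np.pi)
    print("now",p.round(1),w.round(3),"F",s["force"].round(1),"w",round(s["width"],1),"t",round(s["clock"],2),"-> row cm",np.round([(c*d[0]+n*d[1])/10,(n*d[0]-c*d[1])/10,-d[2]/10],2),"deg",round(-a,1))
FY=0.1024
def fw(x,y,z): return frame((572.3,-10),FY,[(x,y,z)])[0]
E
python3 -c "
from h import *
go(621,83.7,241,FY+np.pi/2)"
```

```text
now [ 369.6 -297.7  242.7] 1.436 F [ 1.  -0.6 -0.6] w 46.8 t 1.1 -> row cm [41.18 19.77  0.17] deg -13.6
```

>>> play_rows(series=[[41.2,19.8,0,-13.6,0.45],[41.2,19.8,0,-13.6,0.45],[41.2,19.8,0,-13.6,0.45],[41.2,19.8,0,-13.6,0.45],[41.2,19.8,0,-13.6,0.45],[41.2,19.8,0,-13.6,0.45],[41.2,19.8,0,-13.6,0.45],[41.2,19.8,0,-13.6,0.45]])

```text
clock: 1.9
eef_pos: [591.9, 34.9, 242.4]
tool_rot: [3.141, 0.0, 1.667]
force: [0.8, -0.7, -0.2]
width: 47.1
```

```bash
python3 -c "
from h import *
print(fw(58,88.2,0)); go(*fw(58,88.2,90),FY+np.pi/2)"
```

```text
[620.98027431  83.66680785   0.        ]
now [591.9  34.9 242.4] 1.667 F [ 0.8 -0.7 -0.2] w 47.1 t 1.9 -> row cm [ 4.58  3.36 15.24] deg -0.4
```

>>> play_rows(series=[[0,0,0,0,0.5],[0,0,0,0,0.5],[0,0,0,0,0.5]])

```text
clock: 2.2
eef_pos: [590.3, 31.6, 242.0]
tool_rot: [-3.14, 0.001, 1.666]
force: [-0.5, -0.2, 0.2]
width: 42.8
```

```bash
python3 -c "
from h import *
go(*fw(58,88.2,90),FY+np.pi/2)"
```

```text
now [590.3  31.6 242. ] 1.666 F [-0.5 -0.2  0.2] w 42.8 t 2.2 -> row cm [ 4.9   3.54 15.2 ] deg -0.4
```

>>> play_rows(series=[[4.9,3.5,3,-0.4,0.5],[4.9,3.5,7,-0.4,0.5],[4.9,3.5,11,-0.4,0.5],[4.9,3.5,15,-0.4,0.5],[4.9,3.5,15.2,-0.4,0.5],[4.9,3.5,15.2,-0.4,0.5],[4.9,3.5,15.2,-0.4,0.5],[4.9,3.5,15.2,-0.4,0.5]])

```text
clock: 3.0
eef_pos: [622.8, 85.2, 93.0]
tool_rot: [3.137, -0.0, 1.673]
force: [-0.1, -0.8, 0.9]
width: 42.6
```

```bash
python3 -c "
from h import *
go(*fw(58,88.2,40),FY+np.pi/2)
s=cam('scene'); crop(s,230,170,330,245,7,'pics/a1.png')
print(proj(s,[fw(58,88.2,50)]))"
```

```text
now [622.8  85.2  93. ] 1.673 F [-0.1 -0.8  0.9] w 42.6 t 3.0 -> row cm [-0.14 -0.2   5.3 ] deg -0.0
[[309.4824245  218.27214573]]
```

View pics/a1.png

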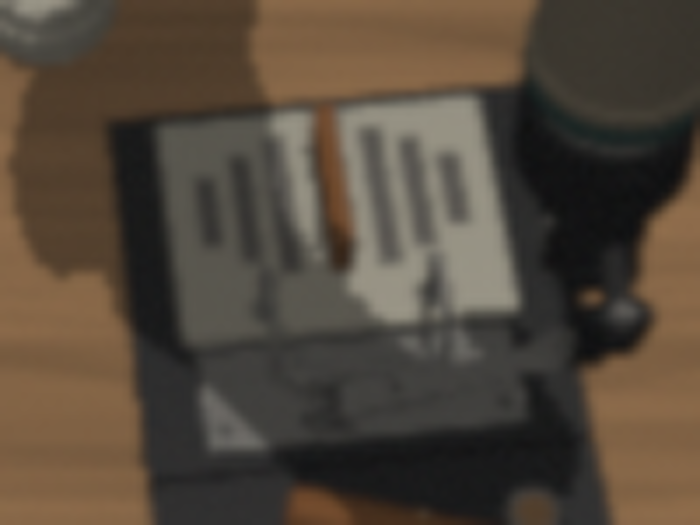

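The crop shows the fingers over the lever tab (tab at about (550,345), near finger at about (615,310)). I'll go down and pinch.

>>> play_rows(series=[[-0.1,-0.2,2,0,0.5],[-0.1,-0.2,4,0,0.5],[-0.1,-0.2,5.3,0,0.5],[-0.1,-0.2,5.3,0,0.5],[-0.1,-0.2,5.3,0,0.8],[-0.1,-0.2,5.3,0,1],[-0.1,-0.2,5.3,0,1],[-0.1,-0.2,5.3,0,1]])

```text
clock: 3.85
eef_pos: [621.6, 84.7, 38.7]
tool_rot: [3.137, -0.001, 1.674]
force: [4.6, 0.6, -0.6]
width: 18.0
```

```bash
python3 -c "
from h import *
go(*fw(58,88.2,40),FY+np.pi/2)"
```

```text
now [621.6  84.7  38.7] 1.674 F [ 4.6  0.6 -0.6] w 18.0 t 3.85 -> row cm [-0.1  -0.08 -0.13] deg 0.0
```

>>> play_rows(series=[[0,0,0,0,1],[-0.5,0,-1.3,0,1],[-1.1,0,-2.5,0,1],[-2.0,0,-3.7,0,1],[-2.9,0,-4.7,0,1],[-4.0,0,-5.6,0,1],[-5.2,0,-6.3,0,1],[-5.2,0,-6.3,0,1]])

```text
clock: 4.65
eef_pos: [627.0, 33.4, 102.5]
tool_rot: [3.136, -0.002, 1.672]
force: [5.4, 3.6, 2.7]
width: 17.8
```

```bash
python3 -c "
from h import *
go(*fw(58,88.2-77.9,40+73.6),FY+np.pi/2)"
```

```text
now [627.   33.4 102.5] 1.672 F [5.4 3.6 2.7] w 17.8 t 4.65 -> row cm [-2.72 -0.08 -1.11] deg -0.0
```

Still gripped (17.8 mm). I'll follow the arc to nearly full, then release and rise.

>>> play_rows(series=[[-1.3,0,-0.6,0,1],[-2.6,0,-1.1,0,1],[-2.6,0,-1.1,0,1],[-2.6,0,-1.1,0,0.5],[-2.6,0,-1.1,0,0.3],[-2.6,0,-1.1,0,0.3],[-2.6,0,-4,0,0.3],[-2.6,0,-8,0,0.3]])

```text
clock: 5.45
eef_pos: [624.4, 6.6, 178.3]
tool_rot: [-3.134, -0.0, 1.675]
force: [0.9, 0.7, 0.2]
width: 59.6
```

>>> play_rows(series=[[0,-4,-4,8,0.3],[0,-11.3,-4,16,0.3],[0,-11.3,-4,24,0.3],[0,-11.3,-4,32,0.3],[0,-11.3,-4,40,0.3],[0,-11.3,-4,90,0.3],[0,-11.3,-4,90,0.3],[0,-11.3,-4,90,0.3]])

```text
clock: 6.25
eef_pos: [513.8, -4.8, 220.0]
tool_rot: [-3.141, 0.002, 0.52]
force: [-0.4, 0.0, 0.4]
width: 59.7
```

```bash
python3 -c "
from h import *
go(*fw(-52,0,200),FY)
s=cam('scene'); t=cam('top')
crop(s,230,150,330,250,4,'pics/x.png'); a=cv2.imread('pics/x.png'); crop(t,200,130,300,230,4,'pics/x.png'); cv2.imwrite('pics/a2.png',np.hstack([a,cv2.imread('pics/x.png')]))
print((proj(s,[fw(58,-15,19),fw(58,7.5,116),fw(58,0.5,134)])-[230,150])*4)"
```

```text
now [513.8  -4.8 220. ] 0.52 F [-0.4  0.   0.4] w 59.7 t 6.25 -> row cm [0.06 1.25 2.  ] deg 24.0
[[188.72245275 304.48953114]
 [222.14265499 240.08554285]
 [214.16448616 228.67560313]]
```

View pics/a2.png

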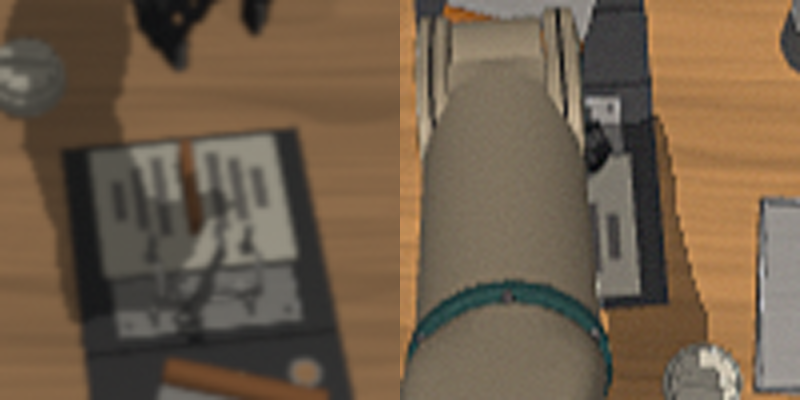

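The scene crop shows the lever standing up from (188,304) to about (220,225), as predicted for fully up, with the bows leaning open. Now the stencil grip.

>>> play_rows(series=[[0.1,1.2,2,8,0.3],[0.1,1.2,2,16,0.3],[0.1,1.2,4,24,0.3],[0.1,1.2,8,24,0.3],[0.1,1.2,11,24,0.3],[0.1,1.2,12,24,0.3],[0.1,1.2,12,24,0.3],[0.1,1.2,12,24,0.3]])

```text
clock: 7.15
eef_pos: [522.4, -14.9, 101.1]
tool_rot: [-3.142, -0.001, 0.108]
force: [0.6, -0.2, 0.7]
width: 59.6
```

```bash
python3 -c "
from h import *
go(*fw(-51,-1,27),FY)"
```

```text
now [522.4 -14.9 101.1] 0.108 F [ 0.6 -0.2  0.7] w 59.6 t 7.15 -> row cm [-0.09  0.12  7.41] deg 0.3
```

>>> play_rows(series=[[-0.1,0.1,2.5,0.3,0.3],[-0.1,0.1,5,0.3,0.3],[-0.1,0.1,7,0.3,0.3],[-0.1,0.1,7.4,0.3,0.3],[-0.1,0.1,7.4,0.3,0.6],[-0.1,0.1,7.4,0.3,1],[-0.1,0.1,7.4,0.3,1],[-0.1,0.1,7.4,0.3,1]])

```text
clock: 7.95
eef_pos: [521.9, -16.0, 27.7]
tool_rot: [3.141, -0.003, 0.102]
force: [-0.3, -0.5, 6.1]
width: 11.1
```

>>> play_rows(series=[[0,0,0,0,1],[0,0,0,0,1],[0,0,0,0,1],[0,0,0,0,1]])

```text
clock: 8.35
eef_pos: [521.9, -16.0, 27.7]
tool_rot: [3.141, -0.003, 0.102]
force: [0.7, 0.1, 6.4]
width: 11.1
```

>>> play_rows(series=[[0,0,-0.6,0,1],[0,0,-1.5,0,1],[0,0,-2.5,0,1],[0,0,-3.5,0,1],[0,0,-4.5,0,1],[0,0,-6,0,1],[0,0,-8,0,1],[0,0,-10,0,1]])

```text
clock: 9.15
eef_pos: [520.6, -16.0, 127.5]
tool_rot: [-3.142, 0.0, 0.102]
force: [0.6, -0.2, -1.5]
width: 10.9
```

>>> play_rows(series=[[0,0,-2,0,1],[0,0,-2,0,1]])

```text
clock: 9.35
eef_pos: [522.7, -16.0, 149.2]
tool_rot: [3.141, -0.006, 0.102]
force: [0.8, 1.1, -1.7]
width: 10.8
```

```bash
python3 -c "
from h import *
go(469.2+2,-307.7,150,-0.019)
s=cam('scene'); t=cam('top')
crop(s,230,140,330,240,4,'pics/x.png'); a=cv2.imread('pics/x.png'); crop(t,200,130,300,230,4,'pics/x.png'); cv2.imwrite('pics/a3.png',np.hstack([a,cv2.imread('pics/x.png')]))"
```

```text
now [522.7 -16.  149.2] 0.102 F [ 0.8  1.1 -1.7] w 10.8 t 9.35 -> row cm [-8.09 28.49 -0.08] deg 6.9
```

View pics/a3.png

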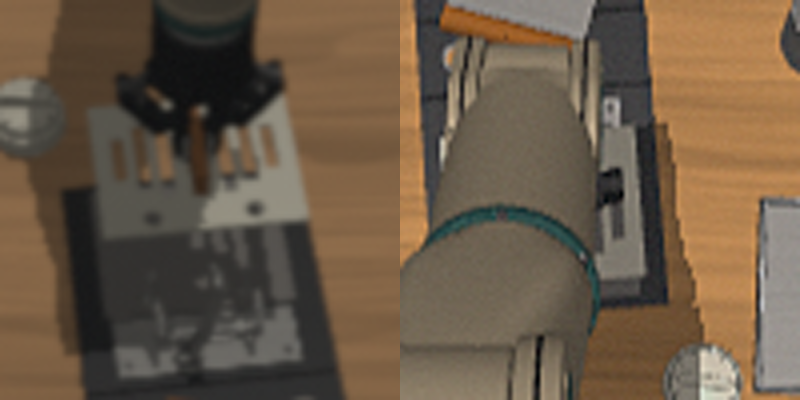

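The stencil is clear of the posts and held level, and the divider stays below. Now I carry it to the tray.

>>> play_rows(series=[[-0.6,2,0,1,1],[-1.6,5.5,0,2,1],[-2.7,9,0,3,1],[-3.8,12.5,0,4,1],[-4.8,16,0,5,1],[-5.9,19.5,0,6,1],[-6.9,23,0,6.9,1],[-7.8,26,0,6.9,1]])

```text
clock: 10.25
eef_pos: [468.2, -284.3, 145.0]
tool_rot: [-3.141, 0.002, -0.02]
force: [0.1, -0.3, -2.1]
width: 11.0
```

>>> play_rows(series=[[-0.4,1.5,0,0,1],[-0.7,2.4,0,0,1],[-0.7,2.5,0,0,1],[-0.7,2.5,0,0,1],[-0.7,2.5,0,0,1]])

```text
clock: 10.75
eef_pos: [463.0, -305.4, 146.2]
tool_rot: [-3.14, -0.0, -0.016]
force: [0.5, -0.1, -1.7]
width: 11.0
```

```bash
python3 -c "
from h import *
go(467.2,-307.7,26.5,-0.019)
s=cam('scene'); t=cam('top')
crop(s,150,130,250,230,4,'pics/x.png'); a=cv2.imread('pics/x.png'); crop(t,270,140,370,240,4,'pics/x.png'); cv2.imwrite('pics/a4.png',np.hstack([a,cv2.imread('pics/x.png')]))"
```

```text
now [ 463.  -305.4  146.2] -0.016 F [ 0.5 -0.1 -1.7] w 11.0 t 10.75 -> row cm [ 0.42  0.22 11.97] deg 0.2
```

View pics/a4.png

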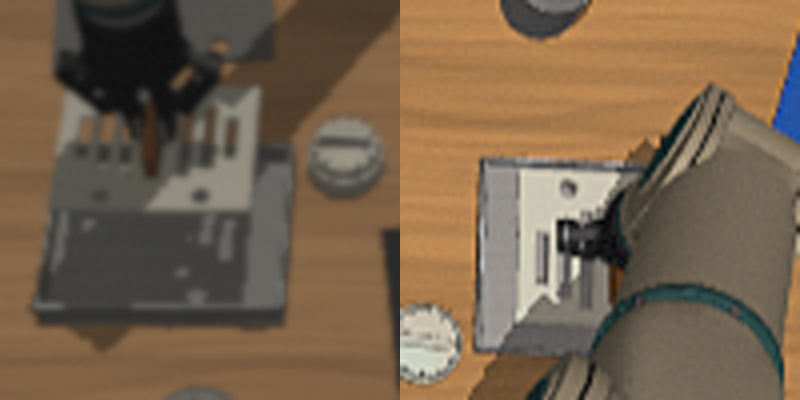

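The stencil is over the tray in both views. I lower it, slowing down near the floor.

>>> play_rows(series=[[0.4,0.2,2,0,1],[0.4,0.2,5,0,1],[0.4,0.2,8,0,1],[0.4,0.2,10,0,1],[0.4,0.2,11,0,1],[0.4,0.2,11.4,0,1],[0.4,0.2,11.4,0,1],[0.4,0.2,11.4,0,1]])

```text
clock: 11.65
eef_pos: [467.0, -309.9, 33.3]
tool_rot: [3.141, -0.002, -0.018]
force: [1.4, -0.5, -0.4]
width: 11.1
```

>>> play_rows(series=[[0,0,0.2,0,1],[0,0,0.4,0,1],[0,0,0.6,0,1],[0,0,0.7,0,1],[0,0,0.7,0,1]])

```text
clock: 12.15
eef_pos: [466.1, -309.5, 25.2]
tool_rot: [-3.141, 0.0, -0.019]
force: [0.6, 0.0, -1.9]
width: 10.9
```

>>> play_rows(series=[[0,0,0.1,0,1],[0,0,0.1,0,1],[0,0,0.1,0,1]])

```text
clock: 12.45
eef_pos: [466.2, -309.6, 24.8]
tool_rot: [3.141, -0.0, -0.019]
force: [-1.5, 0.7, 6.2]
width: 10.6
```

>>> play_rows(series=[[0,0,0.1,0,1],[0,0,0.1,0,1],[0,0,0.1,0,1]])

```text
clock: 12.75
eef_pos: [466.2, -309.6, 24.7]
tool_rot: [3.141, -0.0, -0.019]
force: [-3.0, 1.9, 13.9]
width: 11.0
```

>>> play_rows(series=[[0,0,0.1,0,1],[0,0,0.1,0,1],[0,0,0.1,0,1]])

```text
clock: 13.05
eef_pos: [466.2, -309.6, 24.7]
tool_rot: [3.141, -0.001, -0.019]
force: [-4.2, 3.9, 23.5]
width: 11.2
```

It is seated on the floor at TCP 24.7, as computed. Release, wait, then rise.

>>> play_rows(series=[[0,0,-0.2,0,1],[0,0,-0.2,0,0.8],[0,0,-0.2,0,0.5],[0,0,-0.2,0,0.5],[0,0,-0.2,0,0.5],[0,0,-0.2,0,0.5],[0,0,-0.2,0,0.5],[0,0,-0.2,0,0.5]])

```text
clock: 13.85
eef_pos: [466.2, -309.5, 24.3]
tool_rot: [-3.142, 0.0, -0.019]
force: [-0.2, 0.1, -0.0]
width: 42.6
```

>>> play_rows(series=[[0,0,-1,0,0.5],[0,0,-3,0,0.5],[0,0,-6,0,0.5],[0,0,-10,0,0.5],[0,0,-14,0,0.5],[0,0,-17,0,0.5],[0,0,-17.5,0,0.5],[0,0,-17.5,0,0.5]])

```text
clock: 14.65
eef_pos: [466.7, -309.8, 200.9]
tool_rot: [3.14, -0.003, -0.019]
force: [0.1, -0.4, -0.3]
width: 42.4
```

```bash
python3 -c "
from h import *
go(*fw(58,-35,200),FY+np.pi/2)"
```

```text
now [ 466.7 -309.8  200.9] -0.019 F [ 0.1 -0.4 -0.3] w 42.4 t 14.65 -> row cm [ 16.18 -27.4    0.09] deg -96.9
```

Released without force. Next I close the fingers and go to the -y side of the raised lever, to push it over in file +y.

```bash
python3 -c "
from h import *
go(*fw(58,-50,200),FY)"
```

```text
now [ 466.7 -309.8  200.9] -0.019 F [ 0.1 -0.4 -0.3] w 42.4 t 14.65 -> row cm [ 16.36 -25.91   0.09] deg -6.9
```

>>> play_rows(series=[[2,-3.2,0,-1,1],[4.4,-7,0,-3,1],[7,-11,0,-5,1],[9.5,-15,0,-6.9,1],[12,-19,0,-6.9,1],[14.5,-23,0,-6.9,1],[16.4,-25.9,0,-6.9,1],[16.4,-25.9,0,-6.9,1]])

```text
clock: 15.45
eef_pos: [636.6, -45.6, 197.1]
tool_rot: [-3.137, 0.0, 0.111]
force: [-0.7, 1.3, -0.6]
width: -0.3
```

>>> play_rows(series=[[0,0,0,0,1],[0,0,0,0,1],[0,0,0,0,1]])

```text
clock: 15.75
eef_pos: [634.0, -55.7, 198.8]
tool_rot: [3.141, 0.002, 0.099]
force: [-0.2, 0.1, -0.1]
width: -0.1
```

```bash
python3 -c "
from h import *
go(*fw(58,-50,106),FY)
s=cam('scene'); t=cam('top')
crop(s,150,130,330,255,2.2,'pics/x.png'); a=cv2.imread('pics/x.png'); crop(t,200,130,380,255,2.2,'pics/x.png'); cv2.imwrite('pics/a5.png',np.hstack([a,cv2.imread('pics/x.png')]))"
```

```text
now [634.  -55.7 198.8] 0.099 F [-0.2  0.1 -0.1] w -0.1 t 15.75 -> row cm [ 0.13 -0.17  9.28] deg -0.2
```

View pics/a5.png

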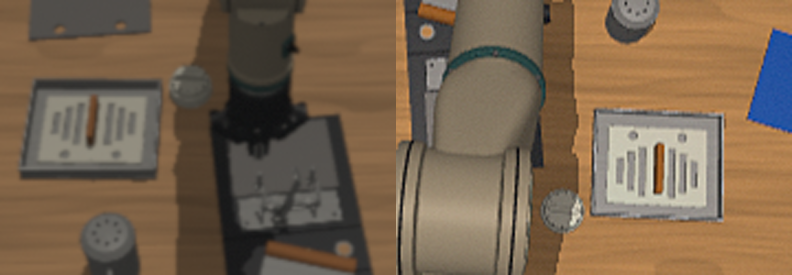

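The stencil lies flat and centred in the tray (left (92,128), right (660,168)), the divider is on the posts, and the lever is still up. Descend, then push.

>>> play_rows(series=[[0.1,-0.2,3,0,1],[0.1,-0.2,6,0,1],[0.1,-0.2,9,0,1],[0.1,-0.2,9.3,0,1],[0.1,-0.2,9.3,0,1],[0.1,-0.2,9.3,0,1]])

```text
clock: 16.45
eef_pos: [637.0, -51.9, 108.0]
tool_rot: [3.141, -0.003, 0.101]
force: [-0.8, 0.3, 0.2]
width: 0.1
```

>>> play_rows(series=[[0,-1.5,0,0,1],[0,-3,0,0,1],[0,-4.3,0,0,1],[0,-5.6,0.1,0,1],[0,-6.8,0.3,0,1],[0,-8,0.5,0,1],[0,-8,0.5,0,1]])

```text
clock: 17.15
eef_pos: [627.0, 32.0, 100.9]
tool_rot: [-3.139, 0.001, 0.105]
force: [0.8, 0.3, 0.5]
width: -0.2
```

```bash
python3 -c "
from h import *
go(*fw(58,55,91),FY)"
```

```text
now [627.   32.  100.9] 0.105 F [0.8 0.3 0.5] w -0.2 t 17.15 -> row cm [-0.06 -1.88  0.99] deg 0.2
```

>>> play_rows(series=[[0,-1,0.5,0,1],[0,-2,1,0,1],[0,-3,1,0,1],[0,-4,1,0,1],[0,-4.2,1,0,1],[0,-4.2,1,0,1],[0,-4.2,1,0,1]])

```text
clock: 17.85
eef_pos: [623.6, 69.4, 91.5]
tool_rot: [3.141, -0.0, 0.101]
force: [0.4, -0.8, -0.2]
width: -0.4
```

```bash
python3 -c "
from h import *
go(*fw(58,78,60),FY)
s=cam('scene')
crop(s,230,150,330,250,5,'pics/a6.png')"
```

```text
now [623.6  69.4  91.5] 0.101 F [ 0.4 -0.8 -0.2] w -0.4 t 17.85 -> row cm [-0.11 -0.43  3.15] deg -0.1
```

View pics/a6.png

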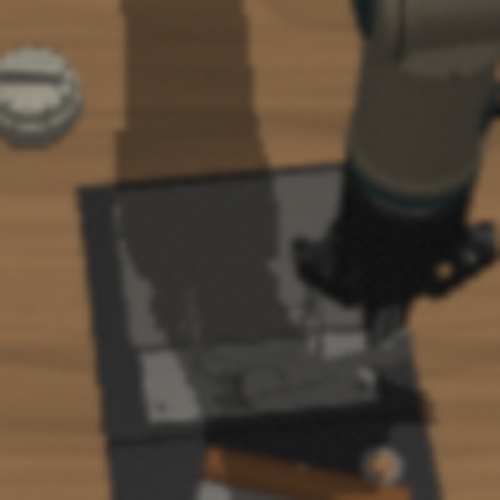

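The lever is down: the strip runs from (230,385) to the tab at (405,340), where it was at the start. A light press confirms that it is on its stop.

>>> play_rows(series=[[0,-0.5,1,0,1],[0,-0.5,1.7,0,1],[0,-0.5,2,0,1],[0,-0.5,2.2,0,1],[0,-0.5,2.4,0,1],[0,-0.5,2.4,0,1]])

```text
clock: 18.5
eef_pos: [622.8, 74.7, 67.1]
tool_rot: [3.141, 0.0, 0.102]
force: [-0.9, 0.1, -0.6]
width: -0.0
```

>>> play_rows(series=[[0,0,0.2,0,1],[0,0,0.4,0,1],[0,0,0.4,0,1]])

```text
clock: 18.8
eef_pos: [622.7, 74.8, 63.1]
tool_rot: [3.142, 0.0, 0.102]
force: [0.6, -0.5, -0.3]
width: -0.0
```

>>> play_rows(series=[[0,0,0.2,0,1],[0,0,0.4,0,1],[0,0,0.5,0,1],[0,0,0.5,0,1]])

```text
clock: 19.2
eef_pos: [624.0, 73.5, 59.4]
tool_rot: [3.14, -0.002, 0.101]
force: [-1.4, -3.1, 7.1]
width: -0.1
```

>>> play_rows(series=[[0,0,0.1,0,1],[0,0,0.2,0,1],[0,0,0.2,0,1]])

```text
clock: 19.5
eef_pos: [624.5, 72.9, 58.1]
tool_rot: [3.139, -0.003, 0.101]
force: [-0.1, -3.7, 11.4]
width: -0.5
```

Firm contact at 11 N with the lever on its stop. I retreat, then check.

>>> play_rows(series=[[0,0,-1,0,1],[0,0,-4,0,1],[0,0,-8,0,1],[0,0,-13,0,1],[0,-3,-17,0,1],[0,-8,-18,0,1],[0,-15,-18,0,1],[0,-19,-18,0,1]])

```text
clock: 20.3
eef_pos: [604.3, 255.0, 237.6]
tool_rot: [-3.141, -0.001, 0.101]
force: [1.8, 0.9, 0.3]
width: -0.1
```

>>> play_rows(series=[[0,0,0,0,1],[0,0,0,0,1],[0,0,0,0,1],[0,0,0,0,1],[0,0,0,0,1]])

```text
clock: 20.8
eef_pos: [605.2, 251.1, 236.4]
tool_rot: [3.141, -0.0, 0.099]
force: [0.2, -0.1, -0.9]
width: -0.1
```

```bash
python3 -c "
from h import *
go(0,0,0,0)
s=cam('scene'); t=cam('top')
crop(s,150,150,330,300,2.2,'pics/x.png'); a=cv2.imread('pics/x.png'); crop(t,200,100,380,250,2.2,'pics/x.png'); cv2.imwrite('pics/a7.png',np.hstack([a,cv2.imread('pics/x.png')]))
print('exp posts/lever in left half',((proj(s,[fw(0,40,45),fw(0,-40,45),fw(58,82,43),fw(58,94.5,57)])-[150,150])*2.2).round())"
```

```text
now [605.2 251.1 236.4] 0.099 F [ 0.2 -0.1 -0.9] w -0.1 t 20.8 -> row cm [-62.71  18.99  23.64] deg 5.7
exp posts/lever in left half [[312. 121.]
 [258. 126.]
 [346. 153.]
 [356. 147.]]
```

View pics/a7.png

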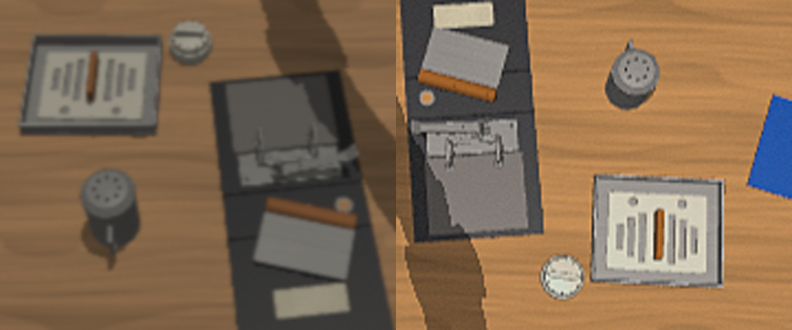

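The final picture shows the rings closed on the posts (left (258,130) and (312,125)) and the lever tab at (350,150), where it should be. The divider is flat on the posts, the stencil is flat and centred in the tray, and the bystanders are unmoved. I'm handing the job in.

```bash
python3 -c "
from cell import order
print(order.finish_job())"
```

```text
the job is handed in; nothing more can be done
None
```

The job is handed in at about 21 s on the robot's clock, out of 72 s; no verdict is reported.

- **Lever up:** I pinched the lever tab and followed its arc until the rings opened.
- **Stencil:** I lifted it by the grip bar straight off the posts and lowered it onto the tray floor. I released it only after the force reading showed floor contact, at the computed height (TCP 24.7 mm). The press on the floor reached about 24 N before I let go, higher than needed but below the limits.
- **Lever down:** I pushed the lever over with closed fingers, then pressed it onto its stop with about 11 N.

**Last checks:** Both camera views showed the rings closed on the posts and the lever tab at its predicted "down" position. The stencil lay flat and centred in the tray, grip bar up, and the divider was flat on its posts. The bystanders in those pictures looked unmoved and the arm was clear with no force. I judged the lever and ring angles from the pictures only, as no joint reading is available. The last pictures did not cover the bread or the brush. No check failed or disagreed.

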